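Clear the profile gauge for the next moulding

TASK

The profile gauge between the two wooden stops still holds the shape of the last moulding. With the gripper's fingertips, trace along its row of steel leaves and push every one home, flush with the front of the frame; then press the locking lever down flat so that they stay there. Only touch and push: leave the gauge lying between its stops without gripping or lifting it, and leave the other things on the bench alone.

Things in the scene. Friction and masses are not known exactly. Their poses are not given: they have to be found in the camera images.
- gauge: Loose profile gauge lying flat, 1 kg: black frame 168 long (y), 40 deep (x), 22 high, with 16 steel leaves side by side over y -60 to +60. Origin: centre of the frame's underside, z up; the leaves stand out to -x, past its straight front face at x = -20 mm. Leaf ends are 6 to 16 mm above the bench, between lower and upper bars: a fingertip 3 to 10 mm above the bench pushes them, then meets the frame.
- stops: Two fixed pine corner stops, 17 high, screwed to the bench behind (x 21 to 45) and beside (y 87 to 113 either way, from x -15) the frame's ends; they take the push. The gauge has 1 mm play behind, 3 mm at each side. Origin and axes as the gauge's at the start. Between them leaf ends come out behind the frame, up to x = 70 mm, as leaves go in.
- lock_lever (a joint): Locking lever on top of the gauge's right (-y) end: hinge at y = -66, 33.5 mm high; 46 mm long, its free end towards +y. Angle in rad: 0 = flat along the frame (locked); starts raised at 0.32 to 0.48, its end 44 to 54 mm above the bench. Stays where it is left; 2 to 4 N down on its pad moves it.
- lever_pad (a point): Top of the black 14 mm rubber pad at the free end of the locking lever, 39 mm from the hinge. When flat it is at x = 0, y = -27 mm of the gauge, 31 mm above the bench.
- leaf01 (a joint): Leaf 1 of 16 (leaf 1 at the right, -y end), 6.8 wide, centred at y = -56.2 mm of the gauge. Value in m: how far its rounded end stands out of the frame's front face; 0 = flush, where it stops. Oiled steel; about 1 N moves a leaf; it stays where left. All start 8 to 31 mm out.
- leaf02 (a joint): Leaf 2 of 16 (leaf 1 at the right, -y end), 6.8 wide, centred at y = -48.8 mm of the gauge. Value in m: how far its rounded end stands out of the frame's front face; 0 = flush, where it stops.
- leaf03 (a joint): Leaf 3 of 16 (leaf 1 at the right, -y end), 6.8 wide, centred at y = -41.2 mm of the gauge. Value in m: how far its rounded end stands out of the frame's front face; 0 = flush, where it stops.
- leaf04 (a joint): Leaf 4 of 16 (leaf 1 at the right, -y end), 6.8 wide, centred at y = -33.8 mm of the gauge. Value in m: how far its rounded end stands out of the frame's front face; 0 = flush, where it stops.
- leaf05 (a joint): Leaf 5 of 16 (leaf 1 at the right, -y end), 6.8 wide, centred at y = -26.2 mm of the gauge. Value in m: how far its rounded end stands out of the frame's front face; 0 = flush, where it stops.
- leaf06 (a joint): Leaf 6 of 16 (leaf 1 at the right, -y end), 6.8 wide, centred at y = -18.8 mm of the gauge. Value in m: how far its rounded end stands out of the frame's front face; 0 = flush, where it stops.
- leaf07 (a joint): Leaf 7 of 16 (leaf 1 at the right, -y end), 6.8 wide, centred at y = -11.2 mm of the gauge. Value in m: how far its rounded end stands out of the frame's front face; 0 = flush, where it stops.
- leaf08 (a joint): Leaf 8 of 16 (leaf 1 at the right, -y end), 6.8 wide, centred at y = -3.8 mm of the gauge. Value in m: how far its rounded end stands out of the frame's front face; 0 = flush, where it stops.
- leaf09 (a joint): Leaf 9 of 16 (leaf 1 at the right, -y end), 6.8 wide, centred at y = +3.8 mm of the gauge. Value in m: how far its rounded end stands out of the frame's front face; 0 = flush, where it stops.
- leaf10 (a joint): Leaf 10 of 16 (leaf 1 at the right, -y end), 6.8 wide, centred at y = +11.2 mm of the gauge. Value in m: how far its rounded end stands out of the frame's front face; 0 = flush, where it stops.
- leaf11 (a joint): Leaf 11 of 16 (leaf 1 at the right, -y end), 6.8 wide, centred at y = +18.8 mm of the gauge. Value in m: how far its rounded end stands out of the frame's front face; 0 = flush, where it stops.
- leaf12 (a joint): Leaf 12 of 16 (leaf 1 at the right, -y end), 6.8 wide, centred at y = +26.2 mm of the gauge. Value in m: how far its rounded end stands out of the frame's front face; 0 = flush, where it stops.
- leaf13 (a joint): Leaf 13 of 16 (leaf 1 at the right, -y end), 6.8 wide, centred at y = +33.8 mm of the gauge. Value in m: how far its rounded end stands out of the frame's front face; 0 = flush, where it stops.
- leaf14 (a joint): Leaf 14 of 16 (leaf 1 at the right, -y end), 6.8 wide, centred at y = +41.2 mm of the gauge. Value in m: how far its rounded end stands out of the frame's front face; 0 = flush, where it stops.
- leaf15 (a joint): Leaf 15 of 16 (leaf 1 at the right, -y end), 6.8 wide, centred at y = +48.8 mm of the gauge. Value in m: how far its rounded end stands out of the frame's front face; 0 = flush, where it stops.
- leaf16 (a joint): Leaf 16 of 16 (leaf 1 at the right, -y end), 6.8 wide, centred at y = +56.2 mm of the gauge. Value in m: how far its rounded end stands out of the frame's front face; 0 = flush, where it stops.
- moulding: Pine moulding offcut, 60 x 345 x 18, to the left of the gauge. Loose; leave alone. Origin: centre of its underside.
- pencil: Red carpenter's pencil, 166 long, on the bench at the right front. Loose; leave alone.
- tape_measure: Yellow tape measure, 36 x 88 x 69, to the right. Loose; leave alone.
- sanding_block: Brown cork sanding block, 66 x 100 x 27, nearer the robot than the gauge, at the left. Loose; leave alone.

How it is judged (in metres and radians):
On the way, in this order (a step that is already met when the one before it is completed fails the run):
1. all sixteen leaves are home (within 3 mm of flush) while the locking lever is still up (value of joint each of leaf01, leaf02, leaf03, leaf04, leaf05, leaf06, leaf07, leaf08, leaf09, leaf10, leaf11, leaf12, leaf13, leaf14, leaf15, leaf16 below 0.003 m and value of joint lock_lever above 0.25 rad), for 0.2 s.
2. the locking lever is pressed down flat with the leaves still home (value of joint each of leaf01, leaf02, leaf03, leaf04, leaf05, leaf06, leaf07, leaf08, leaf09, leaf10, leaf11, leaf12, leaf13, leaf14, leaf15, leaf16 below 0.003 m and value of joint lock_lever below 0.12 rad), for 0.2 s.
At the end, for the whole second after the job is handed in: All sixteen leaves within 3 mm of flush with the frame's front, locking lever within 0.12 rad of flat, gauge at rest flat on the bench and within 10 mm of its place between the stops (all of step 2 and linear speed of gauge below 0.02 m/s and height (world z) of gauge below 0.006 m and angle between gauge's own z axis and vertical below 0.06 rad and horizontal distance between gauge and stops below 0.01 m); the robot touches nothing.
It fails at once if the gauge is lifted or tipped (height (world z) of gauge above 0.012 m or angle between gauge's own z axis and vertical above 0.2 rad).
It fails at once if the gauge is dragged out of its stops (horizontal distance between gauge and stops above 0.02 m).
It fails at once if the moulding, pencil, tape measure or sanding block is disturbed (moved over 3 cm) (distance of any of moulding, pencil, tape_measure, sanding_block from where it was at the start of the episode above 0.03 m).
It also fails if it takes over 56 s, if anything falls off the work surface, if the arm or the gripper's body presses on something with over 40 N, if the wrist force passes 120 N, or if a joint passes its speed limit or range.

ROBOT

A 6-joint arm with a two-finger parallel gripper is mounted at the origin on a cart in front of the work surface, level with it; the furniture and walls round the work are solid. World frame = base frame: x ahead of the robot, y to its left, z up, the work surface at z = 0. Lengths are in m, angles in degrees, forces in N, time in s.
With the tool pointing down it reaches from about 0.25 to 0.725 m from the base axis. Payload 9.7 kg.
Tool frame: the origin (TCP) lies at the very end of the fingers, on their centre line; the grasp point (between the pads) lies 19 mm behind it; z points along the fingers, y is the direction in which the jaws open and shut (so a half turn about z gives the same grasp; the last joint's range is limited). The gripper opens to 85 mm and grips with 20 to 120 N. Pads are 22 mm wide; open, the fingers measure 114 mm over their backs; the gripper's body (76 mm by 85 mm) begins 54 mm behind the grasp point. The pads swing forward as they close: fully open they stand 13 mm farther back than shut.
Start: joints at [67.208, 4.979, 10.078, 95.1, 0, 90], TCP at [0.213, 0.507, 0.231] pointing down, gripper open.
Joint ranges: [-179.16, 179.16], [-48.56, 103.87], [-65.8, 70.77], [-126.05, 130.52], [-82.76, 87.17], [-180, 180]. Speed limits (degrees/s): [127.2, 127.2, 147.25, 180, 180, 180].

INTERFACE

Orientations are given as [roll, pitch, yaw] about the fixed x, y, z axes, in that order (R = Rz(yaw) Ry(pitch) Rx(roll)).
In Python, from workcell import bot gives the robot as it stands.
- The arm moves only by the shell command python3 -m pendant 'ROWS' [FORCE]. ROWS is JSON, a list that holds one entry, the list of rows, each a list of 7 numbers: the shift along the tool's x, y, z in cm, then the turn, a rotation vector about the tool's x, y, z in rad, then the opening in per cent of the stroke, from 0 (shut) to 100 (fully open). In form: [[[dx, dy, dz, ax, ay, az, gripper], ...]]. A call has 1 to 5 rows; each row shifts and turns the pose as measured when the row begins, along the tool's axes as they then stand; what a row does not reach is not made up. A row lasts 1/12 s, in which the tool goes at most 41.7 mm and 7.16 degrees, less where a joint would pass 70% of its speed; a pose out of reach is approached as far as the arm can. A call with a gripper value outside its range is refused whole. The fingers move at their own pace and stop on an object; FORCE is the grip in N (left out, the last holds). Time passes only in rows, so rows that do not move let the fingers close. It gives the time, the measured TCP pose, the force and the opening at its end, in the units of the state.
- bot.get_obs(): the state, without advancing time (a new reading comes with each control period).
- bot.camera(name): name is "scene" or "side" or "wrist"; returns the picture (480x640x3 uint8, red, green, blue); there is no depth.
- bot.get_calibration(name): a dict with "intrinsics" (3x3 intrinsics, pixels), "pose" (4x4, takes a point from camera to world coordinates); the wrist camera has in their place "T_tool_cam" (4x4, takes a point from camera to tool coordinates, whose origin is the TCP and whose axes are the flange's). Camera axes: x right, y down, z forward; pixel columns grow to the right and rows downward; lengths in m; the calibration is good to about 2 mm. The wrist camera is an equidistant fisheye: a pixel r from the principal point sees the ray r / f radians off the axis. A picture is of the moment at which its call begins: read the wrist's pose just before it. get_calibration takes no time and is no camera call.
- bot.job_done(): hands the job in, once; it reports no verdict.
Trained networks look in the newest picture that a camera, given by its name, has taken for a name from the list of things; names that differ only in an ending like _2 or _b are one class to them, and where a whole thing is asked for, a point or a joint stands for the part that bears it (a point fixed in the world has none). Each returns a list of dicts, best first, with "confidence" (0 to 1); they miss things now and then, are a little off and sometimes report something else, mostly with a low value. They report only what shows in the picture. A call takes as long as a camera call.
- bot.masks_of(camera, thing): "pixels" (480x640 bool, what is visible of it) and "extent" ([left, top, right, bottom] in pixels, round what is visible of it).
- bot.mark_of(camera, thing): "uv" ([column, row] in pixels: a listed point, or the origin of a listed thing).
The state is a dict: "time": time; "q": joint angles; "qd": joint speeds; "joint_efforts": joint torques, N m; "ee_pos": TCP position; "tcp_rot": TCP orientation; "wrist_force": force on the tool from outside, world axes, zero at the start; "torque": the same for the moment, N m; "opening": finger opening in m.
Only numpy, scipy, OpenCV 4.12 (cv2) and the standard library are available. Lean on these libraries where they do the work, as an engineer would, in place of code of your own. Each camera call takes 0.05 s, during which the arm holds its last target. There are 200 camera calls.

## Working session

There is one attempt and no reset: what is moved stays moved. The work goes in short steps, Python scripts to look and compute and a shell command to move; the robot and the scene stay as the last step left them, time stands still between calls to the robot, and variables do not carry over. Pictures are saved under pics/ and viewed, about 8 in all and at most 12, crops included, and the job is handed in when it is done.

```bash
mkdir -p pics; ls
cat > h.py <<'E'
import numpy as np,cv2
from workcell import bot
def save(c,n):
    im=bot.camera(c); cv2.imwrite(f'pics/{n}.png',im[:,:,::-1]); return im
def onplane(c,uv,z):
    k=bot.get_calibration(c);K=np.array(k['intrinsics']);T=np.array(k['pose'])
    d=T[:3,:3]@np.linalg.solve(K,[uv[0],uv[1],1]);o=T[:3,3]
    return o+d*(z-o[2])/d[2]
def proj(c,p):
    k=bot.get_calibration(c);K=np.array(k['intrinsics']);T=np.array(k['pose'])
    q=K@(T[:3,:3].T@(np.array(p)-T[:3,3]));return q[:2]/q[2]
E
python3 - <<'E'
from h import *
np.set_printoptions(precision=4,suppress=True)
o=bot.get_obs();print(o)
for c in ['scene','side']:
    save(c,c+'0')
    print(c,np.array(bot.get_calibration(c)['pose'])[:3,3])
    for t,z in [('gauge',0),('stops',0),('lever_pad',.047),('leaf01',.011),('leaf16',.011),('sanding_block',0),('moulding',0),('pencil',0),('tape_measure',0)]:
        for m in bot.mark_of(c,t)[:2]: print(t,m['confidence'],m['uv'],onplane(c,m['uv'],z))
E
```

```text
pics
{'time': 0.0, 'q': array([67.2067,  5.0115, 10.0334, 95.0996,  0.0024, 90.0015]), 'qd': array([-0.0312, -0.0313, -0.0223,  0.0141, -0.0559,  0.12  ]), 'joint_efforts': array([  0.0013, -52.0392,  46.4799,   0.0163,  -0.0001,   0.    ]), 'ee_pos': array([0.213 , 0.5068, 0.2306]), 'tcp_rot': array([-179.9223,   -0.0024,  157.2052]), 'wrist_force': array([ 0.0895, -0.5098,  0.2275]), 'torque': array([ 0.0331,  0.0219, -0.0383]), 'opening': 0.08538020107630952}
scene [-0.174  -0.732   1.1068]
gauge 0.86 [347.2, 246.6] [ 0.5751 -0.0469  0.    ]
lever_pad 0.58 [356.1, 237.8] [ 0.5792 -0.0702  0.047 ]Traceback (most recent call last):
  File "<stdin>", line 8, in <module>
ValueError: it knows: gauge, lever_pad, moulding, pencil, sanding_block, stops, tape_measure
```

Run:
```python
from h import *
np.set_printoptions(precision=4,suppress=True)
for c in ['scene','side']:
    save(c,c+'0')
    print(c,np.array(bot.get_calibration(c)['pose'])[:3,3])
    for t,z in [('gauge',0),('stops',0),('lever_pad',.047),('sanding_block',0),('moulding',0),('pencil',0),('tape_measure',0)]:
        for m in bot.mark_of(c,t)[:2]: print(t,m['confidence'],m['uv'],onplane(c,m['uv'],z))
```

```text
scene [-0.174  -0.732   1.1068]
gauge 0.94 [346.2, 247.2] [ 0.5719 -0.0467  0.    ]
gauge 0.63 [356.1, 241.8] [ 0.6028 -0.0504  0.    ]
lever_pad 0.56 [355.1, 239.1] [ 0.5743 -0.0716  0.047 ]
sanding_block 0.73 [246.1, 252.3] [0.3799 0.1067 0.    ]
moulding 0.8 [253.2, 193.2] [0.5262 0.2613 0.    ]
moulding 0.54 [425.8, 322.5] [ 0.5427 -0.326   0.    ]
pencil 0.67 [320.1, 329.3] [ 0.3583 -0.1806  0.    ]
tape_measure 0.83 [426.3, 323.9] [ 0.5406 -0.3292  0.    ]
tape_measure 0.57 [357.2, 242.2] [ 0.6039 -0.0532  0.    ]
side [ 0.4256 -0.8205  0.5113]
gauge 0.64 [350.8, 270.0] [ 0.5793 -0.0522  0.    ]
stops 0.7 [246.1, 230.8] [0.3898 0.1144 0.    ]
stops 0.62 [353.5, 269.5] [ 0.5845 -0.051   0.    ]
lever_pad 0.59 [350.9, 257.9] [ 0.5717 -0.0855  0.047 ]
sanding_block 0.75 [245.6, 228.2] [0.3888 0.1257 0.    ]
moulding 0.96 [312.8, 199.3] [0.5422 0.2512 0.    ]
pencil 0.66 [228.5, 321.4] [ 0.364  -0.1775  0.    ]
tape_measure 0.9 [362.9, 383.3] [ 0.5483 -0.3292  0.    ]
```

View pics/scene0.png

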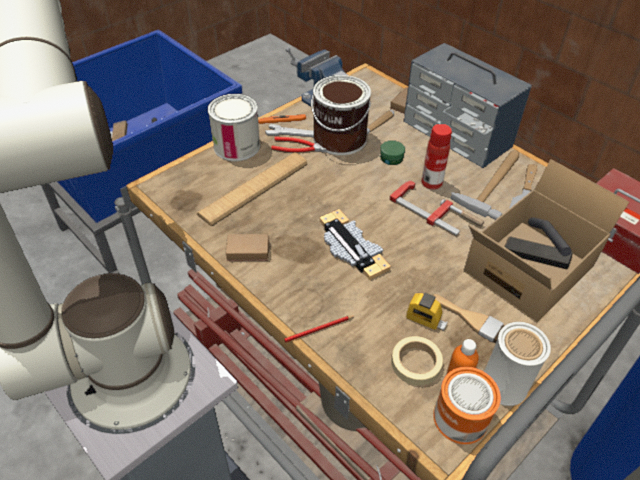

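View pics/side0.png

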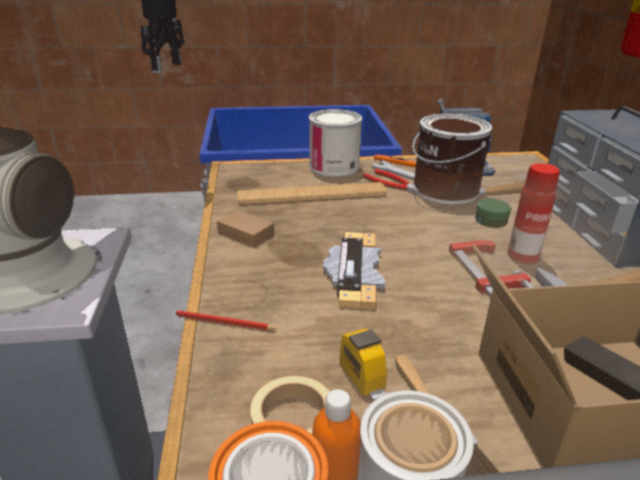

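The scene view shows the gauge near (347,240), its leaves sticking out towards the robot, and the side view has it near (352,268). I'll go there with the gripper shut and look from the wrist camera.

```bash
python3 -m pendant '[[[-3.07,-2.57,0,0,0,0.117,0],[-3.35,-2.19,0,0,0,0.117,0],[-3.58,-1.78,0,0,0,0.117,0],[-3.76,-1.35,0,0,0,0.117,0],[-3.9,-0.91,0,0,0,0.117,0]]]'
python3 -m pendant '[[[-3.98,-0.45,0,0,0,0.117,0],[-4,0,0,0,0,0.117,0],[-3.97,0.49,0,0,0,0.117,0],[-3.89,0.95,0,0,0,0.117,0],[-3.75,1.39,0,0,0,0.117,0]]]'
```

```text
time: 1.42
ee_pos: [0.3036, 0.3284, 0.2281]
tcp_rot: [-179.8, 0.0, 123.1]
wrist_force: [0.5, -0.7, 0.7]
opening: 0.0256
time: 1.83
ee_pos: [0.3927, 0.1398, 0.2291]
tcp_rot: [179.9, -0.0, 88.0]
wrist_force: [0.5, -0.2, -0.9]
opening: 0.0002
```

```bash
python3 -m pendant '[[[-3.8,1.6,0,0,0,0,0],[-3.8,1.6,0,0,0,0,0],[-3.8,1.6,0,0,0,0,0],[-3.8,1.6,0,0,0,0,0],[-3.8,1.6,0,0,0,0,0]]]'
python3 - <<'E'
from h import *
np.set_printoptions(precision=4,suppress=True)
o=bot.get_obs();print(o['ee_pos'],o['tcp_rot'])
c=bot.get_calibration('wrist');print(c)
save('wrist','w1')
for t in ['gauge','stops','lever_pad']:
    for m in bot.mark_of('wrist',t)[:2]: print(t,m)
E
```

```text
time: 2.25
ee_pos: [0.4634, -0.0565, 0.2305]
tcp_rot: [179.7, -0.0, 87.4]
wrist_force: [0.5, 1.6, -0.4]
opening: -0.0001
[ 0.4634 -0.0565  0.2305] [179.6699  -0.0452  87.4145]
{'intrinsics': array([[371.6483,   0.    , 322.2188],
       [  0.    , 371.6483, 241.2672],
       [  0.    ,   0.    ,   1.    ]]), 'T_tool_cam': array([[-0.    , -0.9606, -0.2779,  0.071 ],
       [ 1.    ,  0.    , -0.0003, -0.0006],
       [ 0.0003, -0.2779,  0.9606, -0.1419],
       [ 0.    ,  0.    ,  0.    ,  1.    ]])}
gauge {'uv': [429.9, 196.9], 'confidence': 0.6}
lever_pad {'uv': [438.8, 235.7], 'confidence': 0.95}
```

View pics/w1.png

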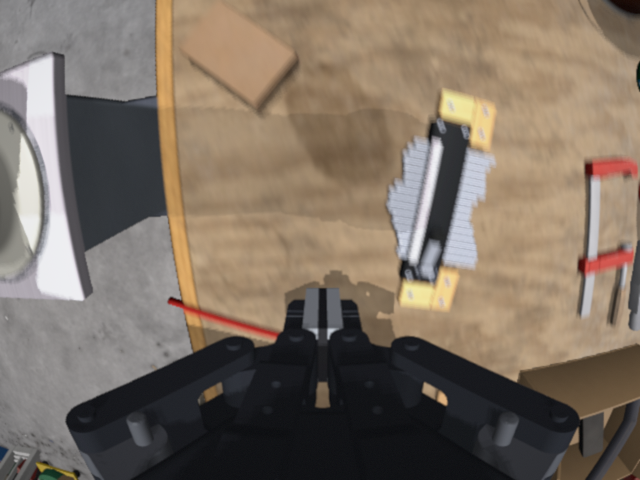

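The wrist view shows the gauge at (437,200), turned about -10°. Leaves stand out to the left (388-430), and the lever pad is near (430,255). I'll enlarge it to pick corners.

```bash
cat >> h.py <<'E'
from scipy.spatial.transform import Rotation as Ro
def wpose():
    o=bot.get_obs();T=np.eye(4);T[:3,:3]=Ro.from_euler('xyz',o['tcp_rot'],degrees=True).as_matrix();T[:3,3]=o['ee_pos'];return T
def wplane(T,uv,z):
    c=bot.get_calibration('wrist');K=c['intrinsics'];X=T@c['T_tool_cam']
    v=(np.array(uv,float)-[K[0,2],K[1,2]])/K[0,0];th=np.hypot(*v)
    d=X[:3,:3]@np.r_[v/th*np.sin(th),np.cos(th)];o=X[:3,3];return o+d*(z-o[2])/d[2]
def wproj(T,p):
    c=bot.get_calibration('wrist');K=c['intrinsics'];q=np.linalg.inv(T@c['T_tool_cam'])@np.r_[p,1]
    r=np.hypot(q[0],q[1]);th=np.arctan2(r,q[2]);return K[:2,2]+K[0,0]*th*q[:2]/r
E
python3 - <<'E'
import cv2
im=cv2.imread('pics/w1.png')[80:320,360:520]
cv2.imwrite('pics/c1.png',cv2.resize(im,None,fx=2.5,fy=2.5,interpolation=cv2.INTER_CUBIC))
E
```

```text
(no output)
```

View pics/c1.png

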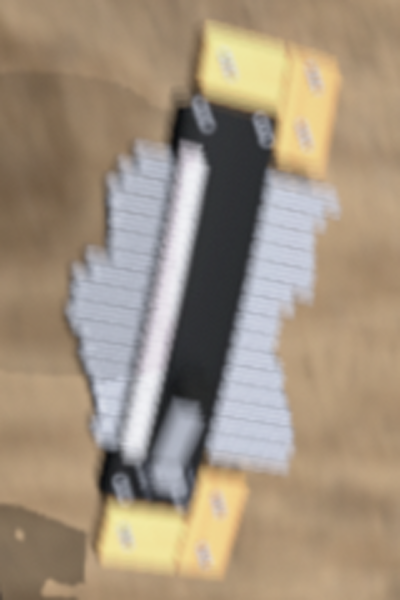

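Run:
```python
from h import *
np.set_printoptions(precision=4,suppress=True)
T=wpose()
P={}
for n,uv,z in [('TL',(180,100),.022),('TR',(275,112),.022),('BL',(103,487),.022),('BR',(192,503),.022),('sTL',(204,22),.017),('sTR',(340,50),.017),('sBR',(222,578),.017),('sBL',(98,560),.017),('leafmost',(68,312),.011),('leaf16',(130,142),.016),('leaf1',(93,442),.016)]:
    P[n]=wplane(T,(360+uv[0]/2.5,80+uv[1]/2.5),z);print(n,P[n])
c=(P['TL']+P['TR']+P['BL']+P['BR'])/4;d=P['TL']-P['BL'];e=P['TR']-P['BR']
print(c,np.degrees(np.arctan2(-d[0],d[1])),np.degrees(np.arctan2(-e[0],e[1])),np.linalg.norm(d),np.linalg.norm(P['TR']-P['TL']),np.linalg.norm(P['BR']-P['BL']))
sc=(P['sTL']+P['sBR']+P['sTR']+P['sBL'])/4;print(sc)
```

```text
TL [0.5722 0.0298 0.022 ]
TR [0.6119 0.0261 0.022 ]
BL [ 0.5411 -0.125   0.022 ]
BR [ 0.5801 -0.1348  0.022 ]
sTL [0.5848 0.0613 0.017 ]
sTR [0.6443 0.0531 0.017 ]
sBR [ 0.5986 -0.1744  0.017 ]
sBL [ 0.5409 -0.1607  0.017 ]
leafmost [ 0.5282 -0.0538  0.011 ]
leaf16 [0.5532 0.0135 0.016 ]
leaf1 [ 0.5377 -0.1073  0.016 ]
[ 0.5763 -0.051   0.022 ] -11.363753971446648 -11.180725058230452 0.1578807201241887 0.03988133338205362 0.040235288788568684
[ 0.5921 -0.0552  0.017 ]
```

Gauge: centre ≈ (0.577, -0.052), yaw ≈ -11.3°. The frame, the stops and the networks agree to within 2-3 mm. I'll square the tool to it and go down in front of leaves 1-3.

```bash
cat > loc.py <<'E'
from h import *
def loc():
    o=bot.get_obs();a=np.radians(-11.3);R=np.array([[np.cos(a),np.sin(a)],[-np.sin(a),np.cos(a)]])
    print('local mm',(R@(o['ee_pos'][:2]-[.577,-.052])*1e3).round(1),'z',round(o['ee_pos'][2]*1e3,1),'F local',(R@o['wrist_force'][:2]).round(1),o['wrist_force'][2].round(1),'rot',o['tcp_rot'].round(1),'t',o['time'])
if __name__=='__main__': loc()
E
python3 -m pendant '[[[0,0,4,0,0,0.076,0],[0,0,4,0,0,0.076,0],[-1.15,1.5,4,0,0,0,0],[-1.15,1.5,4,0,0,0,0],[0,0,3.2,0,0,0,0]]]'; python3 loc.py
```

```text
time: 2.87
ee_pos: [0.4934, -0.0777, 0.0457]
tcp_rot: [178.7, -0.3, 78.6]
wrist_force: [0.8, -0.3, 0.6]
opening: -0.0
local mm [-77.  -41.6] z 45.7 F local [ 0.9 -0.1] 0.6 rot [178.7  -0.3  78.6] t 2.8667
```

```bash
python3 -m pendant '[[[-0.85,0.3,1.5,0.02,0,0,0],[0,0,1.5,0,0,0,0],[0,0,0.85,0,0,0,0],[0,0,0,0,0,0,0]]]'; python3 loc.py
python3 - <<'E'
from h import *
save('wrist','w2')
E
```

```text
time: 3.2
ee_pos: [0.4911, -0.081, -0.0]
tcp_rot: [-179.7, -0.2, 79.0]
wrist_force: [-1.0, -12.7, 15.2]
opening: 0.0001
local mm [-78.5 -45.2] z -0.0 F local [  1.5 -12.6] 15.2 rot [-179.7   -0.2   79. ] t 3.2
```

View pics/w2.png

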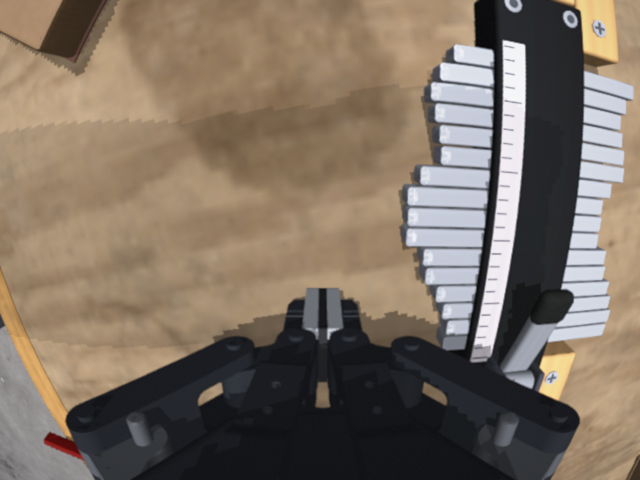

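The tip touched the bench lightly (15 N): a row carries on a little after it ends. I'll lift to 7 mm and check the projected model against the picture: front corners and leaf 1.

```bash
python3 - <<'E'
from h import *
T=wpose();a=np.radians(-11.3);R=np.array([[np.cos(a),-np.sin(a)],[np.sin(a),np.cos(a)]])
for n,p in [('leaf1 root',(-20,-56.2,16)),('leaf16 root',(-20,56.2,16)),('front +y corner',(-20,84,22)),('back +y',(20,84,22)),('rear leaf1',(20,-56.2,16)),('pad lev .4',(0,-30,50))]:
    print(n,wproj(T,np.r_[R@np.array(p[:2])/1e3+[.577,-.052],p[2]/1e3]).round(0))
E
python3 -m pendant '[[[0,0,-0.5,0,0,0,0],[-0.4,0,0,0,0,0,0],[0,0,0,0,0,0,0]]]'; python3 loc.py
```

```text
leaf1 root [463. 347.]
leaf16 root [489.  62.]
front +y corner [492. -13.]
back +y [581.  11.]
rear leaf1 [542. 340.]
pad lev .4 [560. 327.]
time: 3.5
ee_pos: [0.4912, -0.0822, 0.0076]
tcp_rot: [-179.8, -0.2, 79.3]
wrist_force: [-0.1, -0.9, 0.5]
opening: 0.0001
local mm [-78.2 -46.4] z 7.6 F local [ 0.1 -0.9] 0.5 rot [-179.8   -0.2   79.3] t 3.5
```

```bash
python3 -m pendant '[[[-0.35,1.2,0.1,0,0,0,0],[0,1.2,0,0,0,0,0],[0,1.2,0,0,0,0,0],[0,0.6,0,0,0,0,0],[0,0,0,0,0,0,0]]]'; python3 loc.py
```

```text
time: 3.92
ee_pos: [0.5331, -0.0923, 0.0086]
tcp_rot: [-179.9, -0.2, 79.4]
wrist_force: [-0.9, 0.1, 0.6]
opening: -0.0002
local mm [-35.2 -48.1] z 8.6 F local [-0.9 -0.1] 0.6 rot [-179.9   -0.2   79.4] t 3.9167
```

```bash
python3 -m pendant '[[[-0.15,0.4,0.25,0,0,0,0],[0,0.3,0,0,0,0,0],[0,0.2,0,0,0,0,0],[0,0,0,0,0,0,0]]]'; python3 loc.py
```

```text
time: 4.25
ee_pos: [0.5348, -0.0938, 0.006]
tcp_rot: [-179.2, -0.3, 79.5]
wrist_force: [1.0, -0.7, 1.0]
opening: 0.0001
local mm [-33.2 -49.3] z 6.0 F local [ 1.2 -0.5] 1.0 rot [-179.2   -0.3   79.5] t 4.25
```

```bash
python3 -m pendant '[[[0,0.5,0,0,0,0,0]]]'; python3 loc.py; python3 -m pendant '[[[0,0.5,0,0,0,0,0]]]'; python3 loc.py
python3 - <<'E'
import cv2
from h import *
im=save('wrist','w3')[180:420,300:620,::-1]
cv2.imwrite('pics/c3.png',cv2.resize(im,None,fx=2,fy=2,interpolation=cv2.INTER_CUBIC))
E
```

```text
time: 4.33
ee_pos: [0.5361, -0.094, 0.0055]
tcp_rot: [-178.8, -0.3, 79.5]
wrist_force: [-36.4, 6.1, 26.9]
opening: -0.0003
local mm [-31.9 -49.2] z 5.5 F local [-36.9  -1.1] 26.9 rot [-178.8   -0.3   79.5] t 4.3333
time: 4.42
ee_pos: [0.536, -0.094, 0.0056]
tcp_rot: [-178.2, -0.3, 79.5]
wrist_force: [-37.1, 5.7, 30.8]
opening: -0.0003
local mm [-32.  -49.2] z 5.6 F local [-37.5  -1.7] 30.8 rot [-178.2   -0.3   79.5] t 4.4167
```

View pics/c3.png

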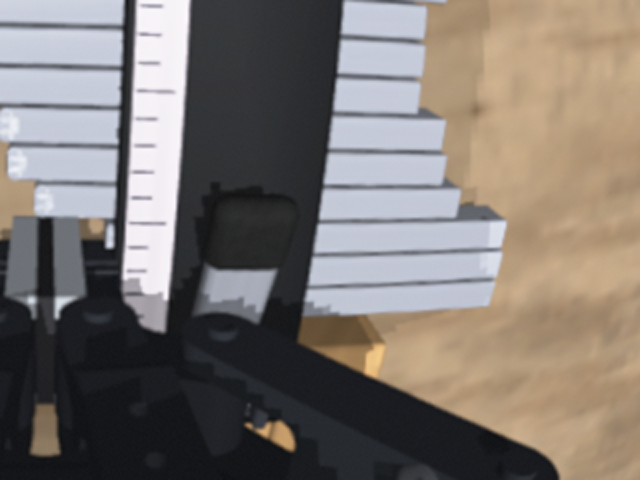

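Leaves 1-3 are nearly home: the rear ends are out, and the stub of leaf 3 is about 2-3 mm proud at crop (108,235). The wider black part of the finger meets the frame's upper bar before the grey tip does. I'll back off and tilt about 15° so the tip leads.

```bash
python3 -m pendant '[[[0,-1.5,0,0,0,0,0],[0,0,0,-0.1,0,0,0],[0,0,0,-0.1,0,0,0],[0,0,0,-0.1,0,0,0],[0,0,0,0,0,0,0]]]'; python3 loc.py
```

```text
time: 4.88
ee_pos: [0.518, -0.0902, 0.0027]
tcp_rot: [164.4, -0.3, 79.5]
wrist_force: [-0.8, -0.6, -1.3]
opening: -0.0002
local mm [-50.4 -49. ] z 2.7 F local [-0.7 -0.7] -1.3 rot [164.4  -0.3  79.5] t 4.8833
```

```bash
python3 -m pendant '[[[0,0.1,-0.39,0,0,0,0],[0,0.87,0.23,0,0,0,0],[0,0.58,0.16,0,0,0,0],[0,0.39,0.1,0,0,0,0]]]'; python3 loc.py;  python3 -m pendant '[[[0,0.39,0.1,0,0,0,0]]]'; python3 loc.py
```

```text
time: 5.22
ee_pos: [0.5402, -0.0941, 0.0108]
tcp_rot: [164.4, -0.3, 79.6]
wrist_force: [-8.6, 2.2, 1.0]
opening: -0.0002
local mm [-27.8 -48.5] z 10.8 F local [-8.8  0.4] 1.0 rot [164.4  -0.3  79.6] t 5.2167
time: 5.3
ee_pos: [0.5417, -0.0942, 0.01]
tcp_rot: [165.0, -0.4, 79.6]
wrist_force: [-66.7, 12.8, 46.7]
opening: 0.0
local mm [-26.4 -48.3] z 10.0 F local [-67.9  -0.6] 46.7 rot [165.   -0.4  79.6] t 5.3
```

Contact now comes at local x -26.4, so the tip reaches flush. Next station, with gentler final steps.

```bash
python3 -m pendant '[[[0,-1.7,-0.45,0,0,0,0],[0,-1.7,-0.45,0,0,0,0],[0,-0.1,0.4,0,0,0,0],[1.95,0,0,0,0,0,0],[0,0,0,0,0,0,0]]]'; python3 loc.py
```

```text
time: 5.72
ee_pos: [0.5155, -0.0693, 0.0065]
tcp_rot: [165.6, -0.4, 79.5]
wrist_force: [0.7, -0.2, 0.7]
opening: -0.0003
local mm [-56.9 -29. ] z 6.5 F local [ 0.7 -0. ] 0.7 rot [165.6  -0.4  79.5] t 5.7167
```

```bash
python3 -m pendant '[[[0,0.97,0.3,0,0,0,0],[0,0.97,0.3,0,0,0,0],[0,0.68,0.2,0,0,0,0],[0,0.1,0.05,0,0,0,0],[0,0,0,0,0,0,0]]]'; python3 loc.py
```

```text
time: 6.13
ee_pos: [0.5434, -0.0742, 0.0032]
tcp_rot: [166.6, -0.3, 79.6]
wrist_force: [-6.7, 1.0, 5.0]
opening: 0.0002
local mm [-28.6 -28.3] z 3.2 F local [-6.8 -0.3] 5.0 rot [166.6  -0.3  79.6] t 6.1333
```

```bash
python3 -m pendant '[[[0,0.35,-0.15,-0.02,0,0,0]]]'; python3 loc.py;python3 -m pendant '[[[0,-1.7,-0.45,0,0,0,0],[0,-1.9,-0.5,0,0,0,0],[0,-0.6,-0.2,0,0,0,0],[1.95,0,0,0,0,0,0],[0,0,0,0,0,0,0]]]'; python3 loc.py
```

```text
time: 6.22
ee_pos: [0.5439, -0.0743, 0.0032]
tcp_rot: [166.0, -0.4, 79.6]
wrist_force: [-22.2, 6.1, 0.9]
opening: -0.0001
local mm [-28.  -28.3] z 3.2 F local [-22.9   1.6] 0.9 rot [166.   -0.4  79.6] t 6.2167
time: 6.63
ee_pos: [0.5069, -0.0484, 0.0034]
tcp_rot: [166.3, -0.3, 79.6]
wrist_force: [0.8, -0.3, 1.1]
opening: -0.0
local mm [-69.4 -10.2] z 3.4 F local [ 0.8 -0.1] 1.1 rot [166.3  -0.3  79.6] t 6.6333
```

```bash
python3 -m pendant '[[[0,1.0,-0.05,0,0,0,0],[0,1.2,0.3,0,0,0,0],[0,1.1,0.27,0,0,0,0],[0,0.3,0.08,0,0,0,0],[0,0,0,0,0,0,0]]]'; python3 loc.py
```

```text
time: 7.05
ee_pos: [0.5476, -0.0559, 0.0076]
tcp_rot: [166.4, -0.3, 79.7]
wrist_force: [-16.8, 4.5, 12.7]
opening: -0.0004
local mm [-28.1  -9.6] z 7.6 F local [-17.4   1.1] 12.7 rot [166.4  -0.3  79.7] t 7.05
```

```bash
python3 -m pendant '[[[0,0.4,0.1,0,0,0,0],[0,0.3,0,0,0,0,0]]]'; python3 loc.py
```

```text
time: 7.22
ee_pos: [0.5477, -0.0559, 0.0077]
tcp_rot: [167.3, -0.4, 79.8]
wrist_force: [-28.7, 6.7, 19.1]
opening: -0.0001
local mm [-27.9  -9.6] z 7.7 F local [-29.4   1. ] 19.1 rot [167.3  -0.4  79.8] t 7.2167
```

```bash
python3 -m pendant '[[[0,-1.7,-0.4,-0.03,0,0,0],[0,-1.7,-0.4,0,0,0,0],[0,-0.5,0,0,0,0,0],[1.95,0,0,0,0,0,0],[0,0,0,0,0,0,0]]]'; python3 loc.py
python3 -m pendant '[[[0,1.0,0.27,0,0,0,0],[0,1.1,0.3,0,0,0,0],[0,1.0,0.27,0,0,0,0],[0,0.2,0.05,0,0,0,0],[0,0,0,0,0,0,0]]]'; python3 loc.py
```

```text
time: 7.63
ee_pos: [0.512, -0.0307, 0.0055]
tcp_rot: [165.8, -0.4, 79.7]
wrist_force: [0.8, -0.9, 0.8]
opening: 0.0
local mm [-67.9   8.2] z 5.5 F local [ 0.9 -0.7] 0.8 rot [165.8  -0.4  79.7] t 7.6333
time: 8.05
ee_pos: [0.5485, -0.0378, 0.0047]
tcp_rot: [165.9, -0.3, 79.9]
wrist_force: [-2.8, 1.1, 1.6]
opening: -0.0002
local mm [-30.7   8.3] z 4.7 F local [-2.9  0.5] 1.6 rot [165.9  -0.3  79.9] t 8.05
```

```bash
python3 -m pendant '[[[0,0.35,0,0,0,0,0],[0,0.3,0,0,0,0,0]]]'; python3 loc.py
python3 -m pendant '[[[0,-1.7,-0.4,-0.02,0,0,0],[0,-1.7,-0.45,0,0,0,0],[0,-0.4,-0.1,0,0,0,0],[1.95,0,0,0,0,0,0],[0,0,0,0,0,0,0]]]'; python3 loc.py
```

```text
time: 8.22
ee_pos: [0.5514, -0.0386, 0.0046]
tcp_rot: [166.3, -0.3, 79.9]
wrist_force: [-30.5, 6.3, 20.8]
opening: -0.0
local mm [-27.7   8.1] z 4.6 F local [-31.2   0.2] 20.8 rot [166.3  -0.3  79.9] t 8.2167
time: 8.63
ee_pos: [0.5155, -0.0131, 0.0045]
tcp_rot: [165.1, -0.3, 79.8]
wrist_force: [0.3, -0.7, 0.7]
opening: -0.0001
local mm [-67.9  26.1] z 4.5 F local [ 0.4 -0.7] 0.7 rot [165.1  -0.3  79.8] t 8.6333
```

```bash
python3 -m pendant '[[[0,1.0,0.2,0,0,0,0],[0,1.1,0.27,0,0,0,0],[0,1.0,0.27,0,0,0,0],[0,0.3,0.05,0,0,0,0],[0,0,0,0,0,0,0]]]'; python3 loc.py
python3 -m pendant '[[[0,0.35,0,0,0,0,0],[0,0.3,0,0,0,0,0]]]'; python3 loc.py
python3 -m pendant '[[[0,-1.7,-0.4,-0.02,0,0,0],[0,-1.7,-0.45,0,0,0,0],[0,-0.4,-0.1,0,0,0,0],[1.95,0,0,0,0,0,0],[0,0,0,0,0,0,0]]]'; python3 loc.py
```

```text
time: 9.05
ee_pos: [0.5532, -0.0201, 0.0074]
tcp_rot: [164.9, -0.3, 79.9]
wrist_force: [-2.5, 1.1, 1.6]
opening: 0.0001
local mm [-29.6  26.7] z 7.4 F local [-2.7  0.6] 1.6 rot [164.9  -0.3  79.9] t 9.05
time: 9.22
ee_pos: [0.5555, -0.0206, 0.0074]
tcp_rot: [165.4, -0.3, 80.0]
wrist_force: [-29.4, 7.1, 19.2]
opening: -0.0001
local mm [-27.3  26.6] z 7.4 F local [-30.2   1.2] 19.2 rot [165.4  -0.3  80. ] t 9.2167
time: 9.63
ee_pos: [0.5185, 0.0051, 0.0062]
tcp_rot: [164.3, -0.3, 79.9]
wrist_force: [0.5, 0.4, -0.0]
opening: 0.0001
local mm [-68.5  44.5] z 6.2 F local [0.4 0.5] -0.0 rot [164.3  -0.3  79.9] t 9.6333
```

```bash
python3 -m pendant '[[[0.5,1.0,0.27,0,0,0,0],[0,1.1,0.27,0,0,0,0],[0,1.0,0.27,0,0,0,0],[0,0.3,0.05,0,0,0,0],[0,0,0,0,0,0,0]]]'; python3 loc.py
python3 -m pendant '[[[0,0.35,0,0,0,0,0],[0,0.3,0,0,0,0,0]]]'; python3 loc.py
python3 -m pendant '[[[0,-1.7,-0.45,0,0,0,0],[0,-1.7,-0.45,0,0,0,0],[0,-1.7,-2,0,0,0,0],[-3,0,-3,0,0,0,0],[-3,0,-3,0,0,0,0]]]'
python3 -m pendant '[[[-1,0,-2,0.1,0,0,0],[0,0,0,0.1,0,0,0],[0,0,0,0.06,0,0,0]]]'; python3 loc.py
python3 - <<'E'
import cv2
from h import *
T=wpose();print(repr(T))
im=save('wrist','w4')
for t in ['gauge','lever_pad']: print(t,bot.mark_of('wrist',t)[:1])
E
```

```text
time: 10.05
ee_pos: [0.5556, 0.0037, 0.0077]
tcp_rot: [164.3, -0.3, 80.1]
wrist_force: [-2.2, 0.7, 1.3]
opening: -0.0
local mm [-31.9  50.4] z 7.7 F local [-2.2  0.3] 1.3 rot [164.3  -0.3  80.1] t 10.05
time: 10.22
ee_pos: [0.5603, 0.0025, 0.0084]
tcp_rot: [164.5, -0.3, 80.1]
wrist_force: [-13.4, 3.7, 2.1]
opening: -0.0001
local mm [-27.   50.2] z 8.4 F local [-13.9   1. ] 2.1 rot [164.5  -0.3  80.1] t 10.2167
time: 10.63
ee_pos: [0.4747, -0.0422, 0.0765]
tcp_rot: [164.8, -0.2, 80.4]
wrist_force: [0.7, -0.9, 0.9]
opening: 0.0001
time: 10.88
ee_pos: [0.4647, -0.0554, 0.1085]
tcp_rot: [178.9, -0.2, 80.2]
wrist_force: [0.4, -0.1, 0.2]
opening: 0.0002
local mm [-109.5  -25.3] z 108.5 F local [0.4 0. ] 0.2 rot [178.9  -0.2  80.2] t 10.8833
array([[ 1.69495680e-01,  9.85333075e-01,  1.97470606e-02,
         4.64690184e-01],
       [ 9.85524265e-01, -1.69534195e-01,  2.80767699e-04,
        -5.53932215e-02],
       [ 3.62445173e-03,  1.94136185e-02, -9.99804968e-01,
         1.08517690e-01],
       [ 0.00000000e+00,  0.00000000e+00,  0.00000000e+00,
         1.00000000e+00]])
gauge [{'uv': [472.6, 208.6], 'confidence': 0.88}]
lever_pad [{'uv': [495.9, 266.3], 'confidence': 0.76}]
```

View pics/w4.png

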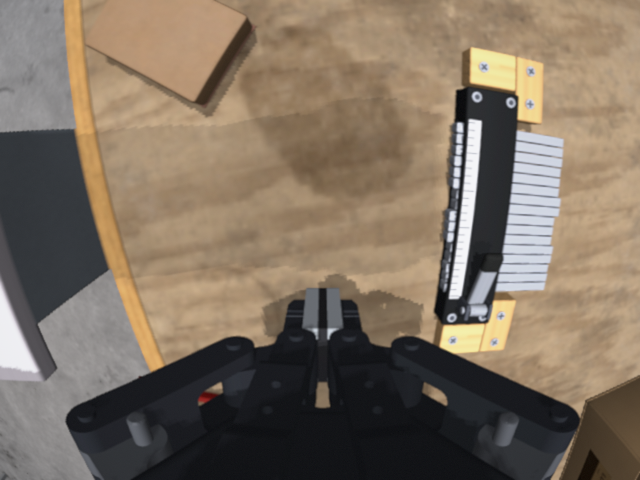

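Almost all leaves are in: rear ends at columns 548-563, front stubs small, lever still raised with its pad at (490,262). I'll zoom in to judge what is left.

Run:
```python
import cv2
im=cv2.imread('pics/w4.png')[110:308,432:578]
cv2.imwrite('pics/c4.png',cv2.resize(im,None,fx=5.4,fy=3,interpolation=cv2.INTER_CUBIC))
```

```text
(no output)
```

View pics/c4.png

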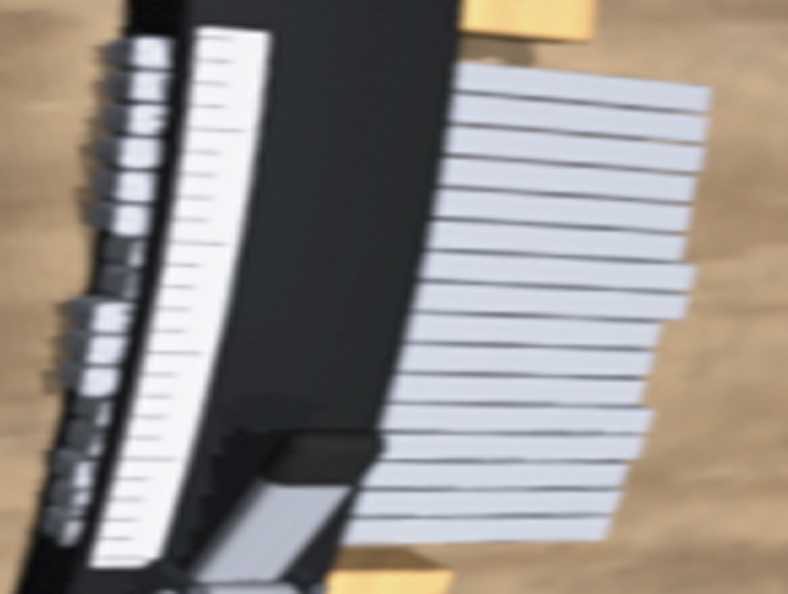

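Leaves 9, 10, 4 and 5, which I pushed with the tip lowest (z 3-4.6 mm), are dark and fully flush. The others (1-3, 6-8, 11-16) stand 1-3 mm proud, too near the limit. I'll push those again with the tip at about 3.5-4 mm.

```bash
python3 -m pendant '[[[-1.2,1.5,2.5,-0.09,0,0,0],[-1.2,1.5,2.5,-0.09,0,0,0],[0,1,2,-0.08,0,0,0],[0,0,0,0,0,0,0]]]'; python3 loc.py
```

```text
time: 11.37
ee_pos: [0.5081, -0.0864, 0.0365]
tcp_rot: [163.1, -0.1, 80.4]
wrist_force: [-1.7, -0.3, -0.5]
opening: 0.0001
local mm [-60.8 -47.2] z 36.5 F local [-1.6 -0.6] -0.5 rot [ 1.631e+02 -1.000e-01  8.040e+01] t 11.3667
```

```bash
python3 -m pendant '[[[-0.2,-0.4,1.4,0,0,0,0],[0,-0.3,0.9,0,0,0,0],[0,-0.1,0.3,0,0,0,0],[0,0,0,0,0,0,0]]]'; python3 loc.py
```

```text
time: 11.7
ee_pos: [0.5053, -0.087, 0.0099]
tcp_rot: [163.2, -0.1, 80.5]
wrist_force: [-0.4, 0.2, 0.2]
opening: 0.0
local mm [-63.5 -48.4] z 9.9 F local [-0.5  0.1] 0.2 rot [ 1.632e+02 -1.000e-01  8.050e+01] t 11.7
```

```bash
python3 -m pendant '[[[-0.2,-0.17,0.55,0,0,0,0],[0,1.15,0.35,0,0,0,0],[0,1.15,0.35,0,0,0,0],[0,0.3,0.1,0,0,0,0],[0,0,0,0,0,0,0]]]'; python3 loc.py
python3 -m pendant '[[[0,0.35,0.1,0,0,0,0]]]'; python3 loc.py
```

```text
time: 12.12
ee_pos: [0.5351, -0.0935, 0.0076]
tcp_rot: [163.0, -0.1, 80.6]
wrist_force: [-0.3, 0.7, -0.7]
opening: 0.0003
local mm [-33.  -48.9] z 7.6 F local [-0.4  0.6] -0.7 rot [ 1.63e+02 -1.00e-01  8.06e+01] t 12.1167
time: 12.2
ee_pos: [0.5385, -0.094, 0.0078]
tcp_rot: [163.0, -0.1, 80.6]
wrist_force: [-0.5, 0.2, 0.6]
opening: -0.0003
local mm [-29.5 -48.7] z 7.8 F local [-0.5  0.1] 0.6 rot [ 1.63e+02 -1.00e-01  8.06e+01] t 12.2
```

```bash
python3 -m pendant '[[[0,-0.1,0.4,0,0,0,0],[0,0.3,0.15,0,0,0,0],[0,0.3,0.1,0,0,0,0]]]'; python3 loc.py
python3 -m pendant '[[[0,0.3,0.05,0,0,0,0]]]'; python3 loc.py
```

```text
time: 12.45
ee_pos: [0.5404, -0.0943, 0.0016]
tcp_rot: [163.6, -0.1, 80.6]
wrist_force: [-27.4, 3.9, 20.2]
opening: -0.0
local mm [-27.6 -48.6] z 1.6 F local [-27.6  -1.6] 20.2 rot [ 1.636e+02 -1.000e-01  8.060e+01] t 12.45
time: 12.53
ee_pos: [0.5404, -0.0943, 0.0013]
tcp_rot: [164.0, -0.1, 80.5]
wrist_force: [-28.3, 5.4, 25.6]
opening: -0.0005
local mm [-27.6 -48.6] z 1.3 F local [-28.8  -0.2] 25.6 rot [ 1.64e+02 -1.00e-01  8.05e+01] t 12.5333
```

```bash
python3 -m pendant '[[[0,-1.1,-0.5,0,0,0,0],[2.0,0,0,0,0,0,0],[1.9,0,0,0,0,0,0],[0,0,0,0,0,0,0]]]'; python3 loc.py
python3 -m pendant '[[[0,0.8,0.25,0,0,0,0],[0,0.4,0.15,0,0,0,0],[0,0.3,0.1,0,0,0,0]]]'; python3 loc.py
```

```text
time: 12.87
ee_pos: [0.5326, -0.0534, 0.0026]
tcp_rot: [164.1, -0.1, 80.4]
wrist_force: [0.5, -0.1, 0.3]
opening: 0.0002
local mm [-43.2 -10.1] z 2.6 F local [ 0.6 -0. ] 0.3 rot [ 1.641e+02 -1.000e-01  8.040e+01] t 12.8667
time: 13.12
ee_pos: [0.5482, -0.0557, 0.0015]
tcp_rot: [164.2, -0.1, 80.5]
wrist_force: [-21.4, 5.7, 14.2]
opening: -0.0002
local mm [-27.5  -9.3] z 1.5 F local [-22.1   1.4] 14.2 rot [ 1.642e+02 -1.000e-01  8.050e+01] t 13.1167
```

```bash
python3 -m pendant '[[[0,0.2,-0.2,0,0,0,0],[0,-1.1,-0.5,0,0,0,0],[2.0,0,0,0,0,0,0],[1.6,0,0,0,0,0,0],[0,0,0,0,0,0,0]]]'; python3 loc.py
python3 -m pendant '[[[0,0.8,0.2,0,0,0,0],[0,0.4,0.13,0,0,0,0],[0,0.3,0.1,0,0,0,0]]]'; python3 loc.py
python3 -m pendant '[[[0,0.2,-0.1,0,0,0,0],[0,-1.1,-0.5,0,0,0,0],[2.0,0,0,0,0,0,0],[0,0,0,0,0,0,0]]]'; python3 loc.py
```

```text
time: 13.53
ee_pos: [0.5423, -0.0209, 0.0029]
tcp_rot: [164.7, -0.1, 80.2]
wrist_force: [0.4, 0.3, 0.3]
opening: -0.0001
local mm [-40.1  23.7] z 2.9 F local [0.3 0.4] 0.3 rot [ 1.647e+02 -1.000e-01  8.020e+01] t 13.5333
time: 13.78
ee_pos: [0.5551, -0.024, 0.001]
tcp_rot: [165.2, -0.1, 80.3]
wrist_force: [-51.1, 13.3, 42.3]
opening: -0.0
local mm [-27.   23.2] z 1.0 F local [-52.7   3. ] 42.3 rot [ 1.652e+02 -1.000e-01  8.030e+01] t 13.7833
time: 14.12
ee_pos: [0.5468, -0.0048, 0.0031]
tcp_rot: [165.8, -0.2, 80.2]
wrist_force: [0.0, -0.1, -0.5]
opening: -0.0
local mm [-38.9  40.4] z 3.1 F local [ 0.  -0.1] -0.5 rot [165.8  -0.2  80.2] t 14.1167
```

```bash
python3 -m pendant '[[[0,0.8,0.2,0,0,0,0],[0,0.4,0.13,0,0,0,0],[0,0.3,0.1,0,0,0,0],[0,0.3,0.0,0,0,0,0]]]'; python3 loc.py
```

```text
time: 14.45
ee_pos: [0.5579, -0.0079, 0.0009]
tcp_rot: [167.0, -0.4, 80.3]
wrist_force: [-33.7, 11.1, 25.8]
opening: -0.0001
local mm [-27.4  39.5] z 0.9 F local [-35.3   4.3] 25.8 rot [167.   -0.4  80.3] t 14.45
```

Leaves 15 and 16 once more, at y ≈ 52, then lift and look.

```bash
python3 -m pendant '[[[0,-1.1,-0.5,-0.03,0,0,0],[1.3,0,0,0,0,0,0],[0,0,0,0,0,0,0]]]'; python3 loc.py
python3 -m pendant '[[[0,0.8,0.15,0,0,0,0],[0,0.4,0.1,0,0,0,0],[0,0.3,0.1,0,0,0,0],[0,0.3,0.0,0,0,0,0]]]'; python3 loc.py
python3 -m pendant '[[[0,-1.7,-0.45,0,0,0,0],[0,-1.7,-0.45,0,0,0,0],[0,-0.5,-2,0.1,0,0,0],[-3,0,-3,0.1,0,0,0],[-3,0,-3,0.04,0,0,0]]]'
python3 -m pendant '[[[-1,0,-2,0,0,0,0],[0,0,0,0,0,0,0]]]'; python3 loc.py
python3 - <<'E'
import cv2
from h import *
np.save('T5.npy',wpose())
im=save('wrist','w5')
for t in ['gauge','lever_pad']: print(t,bot.mark_of('wrist',t)[:1])
c=im[60:340,400:600,::-1]
cv2.imwrite('pics/c5.png',cv2.resize(c,None,fx=4,fy=2.14,interpolation=cv2.INTER_CUBIC))
E
```

```text
time: 14.7
ee_pos: [0.5493, 0.0047, 0.003]
tcp_rot: [165.4, -0.4, 80.2]
wrist_force: [0.9, 0.4, 0.3]
opening: 0.0
local mm [-38.3  50.2] z 3.0 F local [0.8 0.6] 0.3 rot [165.4  -0.4  80.2] t 14.7
time: 15.03
ee_pos: [0.5601, 0.0021, 0.0009]
tcp_rot: [166.8, -0.5, 80.4]
wrist_force: [-34.7, 9.6, 27.7]
opening: 0.0002
local mm [-27.2  49.7] z 0.9 F local [-35.9   2.6] 27.7 rot [166.8  -0.5  80.4] t 15.0333
time: 15.45
ee_pos: [0.4924, -0.0492, 0.0699]
tcp_rot: [-177.9, -0.5, 80.7]
wrist_force: [1.7, -0.3, -1.1]
opening: -0.0002
time: 15.62
ee_pos: [0.4957, -0.0654, 0.0954]
tcp_rot: [-178.1, -0.4, 80.5]
wrist_force: [0.9, 0.1, -0.9]
opening: 0.0
local mm [-77.1 -29.1] z 95.4 F local [0.9 0.3] -0.9 rot [-178.1   -0.4   80.5] t 15.6167
gauge [{'uv': [446.3, 209.3], 'confidence': 0.8}]
lever_pad [{'uv': [466.7, 270.2], 'confidence': 0.81}]
```

View pics/c5.png

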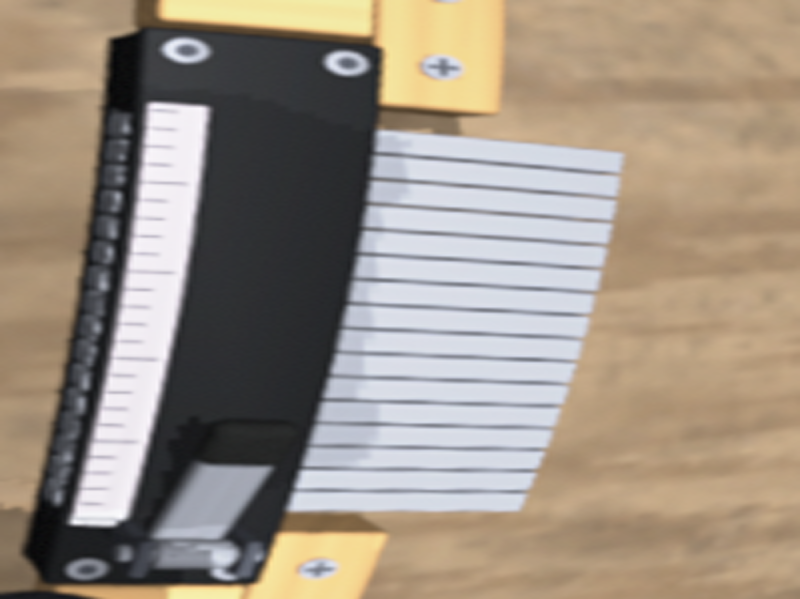

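All sixteen rear ends now lie on one smooth line and all fronts are dark (flush). The lever is still up, its pad at about (462,265). I'll triangulate the pad from the two wrist views.

Run:
```python
from h import *
from scipy.optimize import least_squares
np.set_printoptions(precision=4,suppress=True)
T5=np.load('T5.npy');T4=np.array([[.169495680,.985333075,.0197470606,.464690184],[.985524265,-.169534195,.000280767699,-.0553932215],[.00362445,.0194136,-.99980497,.10851769],[0,0,0,1]])
for a,b in [((495.9,266.3),(466.7,270.2)),((490,263),(462.5,265))]:
    s=least_squares(lambda p:np.r_[wproj(T4,p)-a,wproj(T5,p)-b],[.575,-.08,.04]);print(s.x,s.cost)
    for z in (.045,.05): print(z,wplane(T5,b,z))
a=np.radians(-11.3)
for y,z in[(-29,47),(-27,31)]: print('model',.577-np.sin(a)*y/1e3,-.052+np.cos(a)*y/1e3,z)
```

```text
[ 0.5769 -0.0821  0.0395] 0.17148902044308667
0.045 [ 0.5751 -0.0795  0.045 ]
0.05 [ 0.5734 -0.0774  0.05  ]
[ 0.5782 -0.0838  0.0273] 1.1660640722452515
0.045 [ 0.5726 -0.0759  0.045 ]
0.05 [ 0.571  -0.0739  0.05  ]
model 0.5713175618169669 -0.08043782509785177 47
model 0.5717094541054519 -0.07847659578075855 31
```

```bash
python3 -m pendant '[[[0,2.5,0,-0.033,0,0,0],[0,2.5,0,0,0,0,0],[0,2.0,0,0,0,0,0],[0,0,0,0,0,0,0]]]'; python3 loc.py
```

```text
time: 16.1
ee_pos: [0.5639, -0.0727, 0.0844]
tcp_rot: [-179.6, -0.5, 80.7]
wrist_force: [0.1, -0.2, -0.4]
opening: -0.0
local mm [ -8.8 -22.9] z 84.4 F local [ 0.1 -0.2] -0.4 rot [-179.6   -0.5   80.7] t 16.1
```

```bash
python3 -m pendant '[[[-0.5,0.9,0,0,0,0,0],[0,0,1.2,0,0,0,0],[0,0,0.8,0,0,0,0],[0,0,0,0,0,0,0]]]'; python3 loc.py
```

```text
time: 16.43
ee_pos: [0.5698, -0.0761, 0.057]
tcp_rot: [-179.2, -0.5, 80.9]
wrist_force: [0.0, 0.1, -0.4]
opening: -0.0001
local mm [ -2.3 -25. ] z 57.0 F local [0.  0.1] -0.4 rot [-179.2   -0.5   80.9] t 16.4333
```

```bash
python3 -m pendant '[[[-0.35,0.2,0.3,0,0,0,0],[0,0,0.5,0,0,0,0],[0,0,0.5,0,0,0,0]]]'; python3 loc.py
python3 -m pendant '[[[0,0,0.3,0,0,0,0],[0,0,0.3,0,0,0,0]]]'; python3 loc.py
```

```text
time: 16.68
ee_pos: [0.5695, -0.0788, 0.0423]
tcp_rot: [-179.1, -0.5, 81.0]
wrist_force: [0.1, 1.0, 1.9]
opening: -0.0
local mm [ -2.1 -27.8] z 42.3 F local [-0.1  1. ] 1.9 rot [-179.1   -0.5   81. ] t 16.6833
time: 16.85
ee_pos: [0.5692, -0.0786, 0.0358]
tcp_rot: [-179.2, -0.5, 81.0]
wrist_force: [0.1, 1.4, 2.3]
opening: -0.0002
local mm [ -2.4 -27.6] z 35.8 F local [-0.1  1.4] 2.3 rot [-179.2   -0.5   81. ] t 16.85
```

Force of 2 N: the pad is moving down. Go on to the stop.

```bash
python3 -m pendant '[[[0,0,0.25,0,0,0,0],[0,0,0.15,0,0,0,0]]]'; python3 loc.py
python3 -m pendant '[[[0,0,0.15,0,0,0,0],[0,0,0.15,0,0,0,0]]]'; python3 loc.py
```

```text
time: 17.02
ee_pos: [0.5692, -0.0786, 0.0315]
tcp_rot: [-179.2, -0.5, 81.0]
wrist_force: [0.6, -1.2, 2.1]
opening: -0.0003
local mm [ -2.4 -27.6] z 31.5 F local [ 0.9 -1.1] 2.1 rot [-179.2   -0.5   81. ] t 17.0167
time: 17.18
ee_pos: [0.5696, -0.0787, 0.0303]
tcp_rot: [-179.3, -0.5, 81.0]
wrist_force: [-6.4, 0.1, 18.5]
opening: -0.0001
local mm [ -2.  -27.7] z 30.3 F local [-6.3 -1.1] 18.5 rot [-179.3   -0.5   81. ] t 17.1833
```

It stopped at 30.3 mm with 18 N, so the lever is flat. Now a short hold, straight up, back, and a look.

```bash
python3 -m pendant '[[[0,0,0,0,0,0,0],[0,0,0,0,0,0,0],[0,0,0,0,0,0,0],[0,0,-1.5,0,0,0,0],[0,0,-3,0,0,0,0]]]'; python3 -m pendant '[[[0,-3,-2,0,0,0,0],[0,-3,0,0,0,0,0],[0,-2,0,0,0,0,0],[0,0,0,0,0,0,0],[0,0,0,0,0,0,0]]]'; python3 loc.py
python3 - <<'E'
import cv2
from h import *
im=save('wrist','w6')
m=bot.mark_of('wrist','gauge')[:1];print(m, bot.mark_of('wrist','lever_pad')[:1]);u=int(m[0]['uv'][0])
c=im[60:340,u-60:u+160,::-1]
cv2.imwrite('pics/c6.png',cv2.resize(c,None,fx=3.6,fy=2.14,interpolation=cv2.INTER_CUBIC))
save('side','side6')
E
```

```text
time: 17.6
ee_pos: [0.5668, -0.0789, 0.0708]
tcp_rot: [-178.8, -0.5, 81.0]
wrist_force: [0.1, 0.2, 0.1]
opening: 0.0
time: 18.02
ee_pos: [0.4879, -0.0667, 0.0969]
tcp_rot: [-179.1, -0.5, 80.9]
wrist_force: [0.5, -0.2, -0.9]
opening: -0.0003
local mm [-84.5 -31.9] z 96.9 F local [ 0.5 -0.1] -0.9 rot [-179.1   -0.5   80.9] t 18.0167
[{'uv': [451.4, 203.1], 'confidence': 0.88}] [{'uv': [465.4, 253.3], 'confidence': 0.74}]
```

View pics/c6.png

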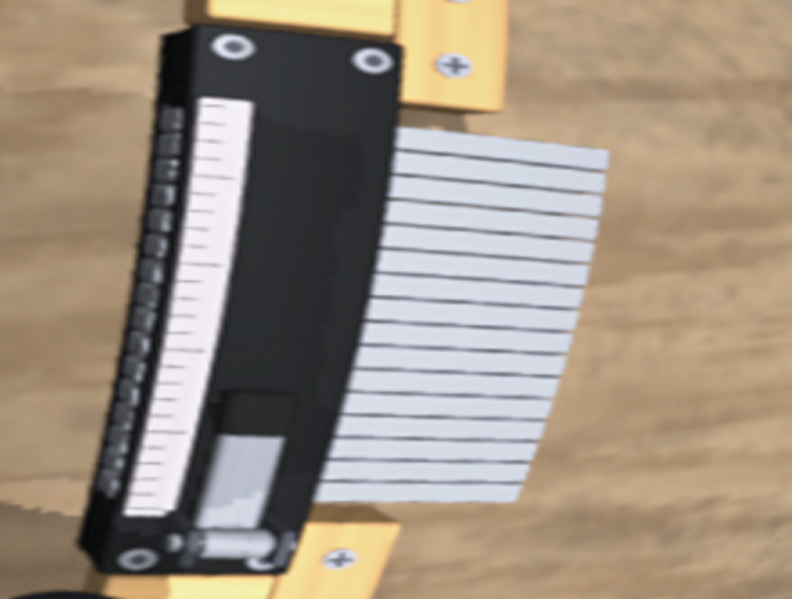

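The lever lies flat along the frame (pad at crop (255,412), shadow gone). All leaf rear ends line up, and the gauge sits against its stops. Handing in.

```bash
python3 -c "
from workcell import bot
print(bot.job_done())"
```

```text
the job is handed in; nothing more can be done
None
```

The job is done and handed in at about 18 s of the 56 s limit. All sixteen leaves are pushed home and the locking lever is pressed flat. The hand-in reports no verdict.

- **Leaves:** My first pass, at six places along the row, left some leaves up to about 3 mm proud. The check picture showed this, so I pushed those again with the tip lower. The next picture, with the lever still up, showed all sixteen rear ends in one smooth line and the fronts flush.
- **Lever:** The pad went down with about 2 N and stopped at 30.3 mm (about 31 mm expected when flat). The last picture shows the lever lying flat along the frame, the leaves still home and the gauge in place between its stops.
- **Contacts along the way:** The tip touched the bench once at about 15 N on the first descent. The hardest push against the frame was about 68 N horizontally and about 82 N in all, below the 120 N wrist limit.
- **Not confirmed:**
  - On the first push, before I tilted the tool, the finger's wider black part met the frame at about 37 N horizontally and about 48 N in all. I took it for part of the finger; if it counts as the gripper's body, that is over the 40 N limit.
  - I did not measure the moulding, pencil, tape measure and sanding block again at the end. The arm went near none of them.
- **Disagreement:** One estimate of the raised pad's height from two wrist views came out at 27 to 40 mm, below the stated 44 to 54 mm. I relied on its horizontal position and on feeling for contact instead.

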